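# Grease the tube rotator's shaft bearing with the push gun

### The job

Grease the bearing of the tube rotator: take the push-type grease gun out of its stand, press its coupler squarely onto the tilted grease nipple of the bearing block until it snaps fully on, then push the barrel at least 10 mm down against its spring. Finish while still holding the gun pressed like that with the coupler on the nipple; leave the oil bottle, tissue pack and dish where they are.

Things in the scene. Friction and masses are not known exactly. Their poses are not given: they have to be found in the camera images.
- rotator: Tube rotator, fixed: base plate 150 x 190 mm, white motor box (y 43 to 111 mm, x within 52, top 114 mm) at +y, green bearing block at y = -10 mm, white disc with tubes (diameter 124 mm, top 142 mm) at y = -102 mm, shaft along y at z = 80 mm. Origin on the worktop under the plate, z up, -x is its front.
- nipple: Steel ball-headed grease nipple, fixed in the bearing block, leaning 35 degrees from vertical towards the rotator's front (-x). Origin = centre of the ball (diameter 14 mm), about 126 mm above the worktop; z points outwards along the nipple's axis. Under the ball a neck of 8.4 mm diameter, then a hexagon 17 mm over its corners, its top 13.5 mm below the origin.
- gun: Push-type grease gun, about 0.3 kg, loose, hanging nose down in the stand. Origin on its axis at the underside of the black flange (diameter 46 mm, z 0 to 5 mm, rests on the stand); z runs along the axis from nose to back end (z = 48 mm). Below the flange: barrel diameter 30 mm to z = -30 mm, then the coupler, diameter 29 mm, z -52 to -78 mm (spring out), its open mouth facing -z.
- seat (a point): Point in the coupler where the ball's centre lies when fully on: on the gun's axis, 66.5 mm below the gun's origin (spring out), 11.5 mm inside the mouth (bore 24 narrowing to 19 mm). Four spring jaws touch the ball while the seat is still 11 mm from its centre and snap past it about 6 mm later, at about 5 to 8 N, then draw it to a stop face, seat and ball centre within 1 mm.
- coupler (a joint): How far the coupler and its rod are pushed into the barrel, m: 0 = spring out (the start), 0.016 = hard stop. The spring resists with 10.5 N at first, 14 N at 0.010 and 16 N at 0.016. As it is pushed in, the gun's origin comes closer to the seat by this value.
- stand: Grey sheet-metal bridge, fixed, 76 x 126 mm over its feet, top face 98 mm above the worktop, with a 33 mm hole in which the gun hangs by its flange. Origin on the worktop under the hole's axis, z up.
- oil_bottle: Amber glass bottle with black cap, bystander, diameter 45 mm, 90 mm high, loose; origin at the centre of its underside, z up.
- tissue: Flat booklet of lens tissue, blue and white, bystander, 65 x 95 x 10 mm, loose; origin at the centre of its underside.
- dish: Round lidded culture dish, bystander, diameter 57 mm, 15 mm high, loose; origin at the centre of its underside.
- grip (a point): Middle of the gun's red cylindrical grip, on the axis 26 mm above the gun's origin. The grip is 28 mm in diameter (29 over the black ribs) from 5 to 48 mm above the origin; it is the place to hold the gun, and the fingertips may bear on the flange. Turning the gun about its axis makes no difference.
Things that resemble listed ones, but are neither listed nor needed, are in the scene too. Leave any pink or purple look-alike of the gun alone.

How it is judged:
On the way, in this order (a step that is already met when the one before it is completed fails the run):
1. the gun is lifted clear of its stand (contact force between gun and stand below 0.05 N and z of seat in the frame of stand above 0.1 m), for 0.1 s.
2. the coupler has snapped onto the nipple, square to it (distance between seat and nipple below 0.0025 m and angle between the z axis of gun and the z axis of nipple, either way round below 0.14 rad), for 0.1 s.
At the end, for the whole second after the job is handed in: Still held by the gripper: the seat within 2.5 mm of the nipple's ball centre, gun and nipple axes within 8 degrees, the coupler pushed at least 10 mm into the barrel, the gun pressing on the nipple with over 6 N, not on its stand, at rest; bystanders within 20 mm of their start and upright (all of step 2 and value of joint coupler above 0.01 m and contact force between gun and nipple above 6 N and contact force between the fingers and gun above 3 N and contact force between gun and stand below 0.05 N and linear speed of gun below 0.02 m/s and distance of each of oil_bottle, tissue, dish from where it was at the start of the episode below 0.02 m and angle between oil_bottle's own z axis and vertical below 0.3 rad); the arm keeps its last pose, push and grip.
It fails at once if a bystander (oil bottle, tissue pack, dish) is pushed away or knocked over (distance of any of oil_bottle, tissue, dish from where it was at the start of the episode above 0.02 m or angle between oil_bottle's own z axis and vertical above 0.3 rad).
It also fails if it takes over 38 s, if anything falls off the work surface, if the arm or the gripper's body presses on something with over 40 N, if the wrist force passes 120 N, or if a joint passes its speed limit or range.

### The arm

A 7-joint arm with a two-finger parallel gripper is mounted at the origin on a cart in front of the work surface, level with it; the furniture and walls round the work are solid. World frame = base frame: x ahead of the robot, y to its left, z up, the work surface at z = 0. Lengths are in m, angles in rad, forces in N, time in s.
With the tool pointing down it reaches from about 0.425 to 0.825 m from the base axis. Payload 3.6 kg.
Tool frame: the origin (TCP) lies where the fingers leave the gripper's body, on its centre line; the fingertips stand 73 mm ahead of it and the grasp point (between the pads) lies 54 mm ahead of it; x points along the fingers, y is the direction in which the jaws open and shut, and the axes are right-handed (so a half turn about x gives the same grasp; the last joint's range is limited). The gripper opens to 85 mm and grips with 20 to 120 N. Pads are 22 mm wide; open, the fingers measure 114 mm over their backs; the gripper's body (76 mm by 85 mm) begins 54 mm behind the grasp point. The pads swing forward as they close: fully open they stand 13 mm farther back than shut.
Start: joints at [-1.19, 0.615, -0.013, 1.423, 0.008, 1.103, -0.04], TCP at [0.258, 0.597, 0.304] pointing down, gripper open.
Joint ranges: [-3.12, 3.12], [-0.3, 2.06], [-1.34, 1.32], [0.26, 2.42], [-1.36, 4.5], [0.01, 1.98], [-2.84, 2.84]. Speed limits (rad/s): [2.79, 2.79, 3.14, 3.14, 3.14, 3.14, 3.14].

### API

Orientations are given as a unit quaternion [x, y, z, w].
In Python, from station import arm, snapshot, camera_info, ticket gives the robot as it stands. Calls block until the motion is done:
- arm.movep(position, orientation): joint-space move of the TCP to a pose.
- arm.line_to(position, velocity=0.15, ori=None): straight line of the TCP; ori=None keeps the orientation; velocity is the mean speed in m/s.
- arm.move_j(angles): joint-space move.
- arm.move_gripper(opening, effort=None): opening from 0.0 (shut) to 1.0 (fully open); effort is the grip in N (None keeps the last); returns when the fingers have stopped.
- arm.pause(seconds).
- arm.ik(position, orientation): joint angles nearest the present ones, or None.
- snapshot(name): name is "scene" or "top"; returns the picture (480x640x3 uint8, blue, green, red); there is no depth.
- camera_info(name): a dict with "fx", "fy", "cx", "cy" (pixels), "dist_coeffs" ([k1, k2, p1, p2, k3] as OpenCV has them; the pictures are not rectified), "R" (3x3) and "t" (3): a world point X has camera coordinates R X + t. Camera axes: x right, y down, z forward; pixel columns grow to the right and rows downward; lengths in m; the calibration is good to about 2 mm. A picture is of the moment at which its call begins. camera_info takes no time and is no camera call.
A pose or a line that the arm cannot do raises arm.MotionError and nothing moves.
- ticket.finish_job(): hands the job in, once; it reports no verdict.
Readings, each from a call of its own:
- arm.read_time(): time.
- arm.read_joint_positions(): joint angles.
- arm.read_dq(): joint speeds.
- arm.read_effort(): joint torques, N m.
- arm.read_tool_pos(): TCP position.
- arm.read_eef_rot(): TCP orientation.
- arm.read_ft_force(): force on the tool from outside, world axes, zero at the start.
- arm.read_wrist_torque(): the same for the moment, N m.
- arm.read_opening(): opening from 0.0 (shut) to 1.0 (fully open).
Only numpy, scipy, OpenCV 4.12 (cv2) and the standard library are available. Lean on these libraries where they do the work, as an engineer would, in place of code of your own. Each camera call takes 0.05 s, during which the arm holds its last target. There are 200 camera calls.

## Working session

There is one attempt and no reset: what is moved stays moved. The work goes in short steps, each a Python script; the robot and the scene stay as the last script left them, time stands still between calls to the robot, and variables do not carry over. Pictures are saved under pics/ and viewed, about 8 in all and at most 12, crops included, and the job is handed in when it is done.

```bash
ls; mkdir -p pics
python3 - <<'E'
from station import arm, snapshot, camera_info
import cv2, numpy as np
for n in("scene","top"):
    cv2.imwrite(f"pics/{n}0.png",snapshot(n)); c=camera_info(n)
    R=np.array(c["R"]);t=np.array(c["t"]);print(n,{k:c[k] for k in("fx","fy","cx","cy","dist_coeffs")},"\n",R,t,"pos",-R.T@t)
print(arm.read_time(),arm.read_tool_pos(),arm.read_eef_rot(),arm.read_ft_force())
E
```

```text
pics
scene {'fx': 618.6154843390639, 'fy': 618.6154843390639, 'cx': 321.599530791866, 'cy': 236.92577779529847, 'dist_coeffs': array([-0.12608581,  0.        ,  0.        ,  0.        ,  0.        ])} 
 [[-0.79869241 -0.60141877 -0.01964424]
 [-0.40915804  0.56672592 -0.71513036]
 [ 0.44122572 -0.56313159 -0.69871502]] [0.51658958 0.15110118 1.395802  ] pos [-0.1414433   1.01107392  1.09347286]
top {'fx': 594.4747515234529, 'fy': 594.4747515234529, 'cx': 315.7805021634882, 'cy': 239.20718451552494, 'dist_coeffs': array([0.02765411, 0.        , 0.        , 0.        , 0.        ])} 
 [[ 9.98004655e-02 -9.95007179e-01  7.62116956e-04]
 [-9.75013141e-01 -9.79477580e-02 -1.99388095e-01]
 [ 1.98467234e-01  1.91559507e-02 -9.79920306e-01]] [0.20818336 0.52231156 1.25009896] pos [0.24038016 0.23435635 1.32898141]
0.1 [0.25754136 0.5962224  0.30281378] [ 0.14231717  0.69262853 -0.14398406  0.69230061] [-1.0121109  -0.22588258  0.36535312]
```

View pics/scene0.png

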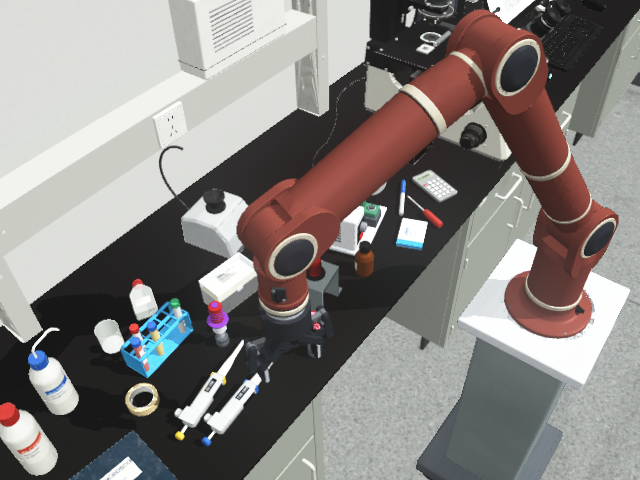

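View pics/top0.png

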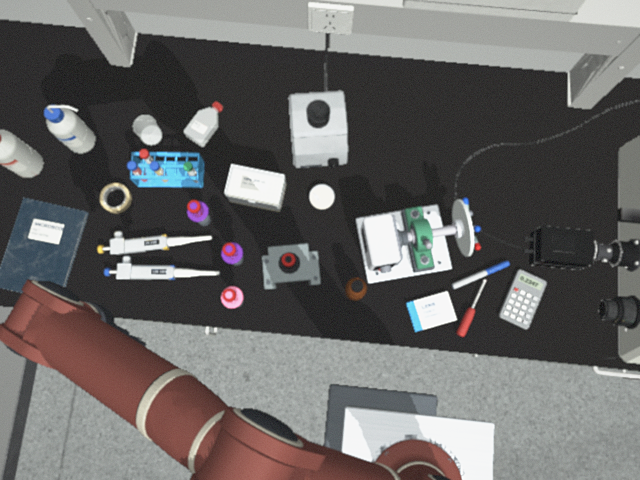

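The top view shows these gun-like candidates:
- red/black at (290,261), hanging in the grey bridge stand
- purple at (197,210)
- purple at (232,253)
- pink at (232,297)

Only the one at (290,261) is red and sits in the stand, so that is the gun. The rotator is at about (405,240), with its motor box on the left (+y). I'll confirm this in one enlarged crop.

Run:
```python
import cv2,numpy as np
a=cv2.imread("pics/top0.png")
L=cv2.resize(a[225:310,205:325],None,fx=3.2,fy=3.2,interpolation=cv2.INTER_CUBIC)
Rr=cv2.resize(a[195:285,350:480],None,fx=6,fy=6,interpolation=cv2.INTER_CUBIC)
c=np.zeros((600,800,3),np.uint8); 
Rr=Rr[:540,:780]; 
cv2.imwrite("pics/crop_rot.png",Rr)
L2=cv2.resize(L,(240,170)); Rr[370:540,0:240]=L2
cv2.imwrite("pics/crop1.png",Rr)
```

```text
(no output)
```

View pics/crop1.png

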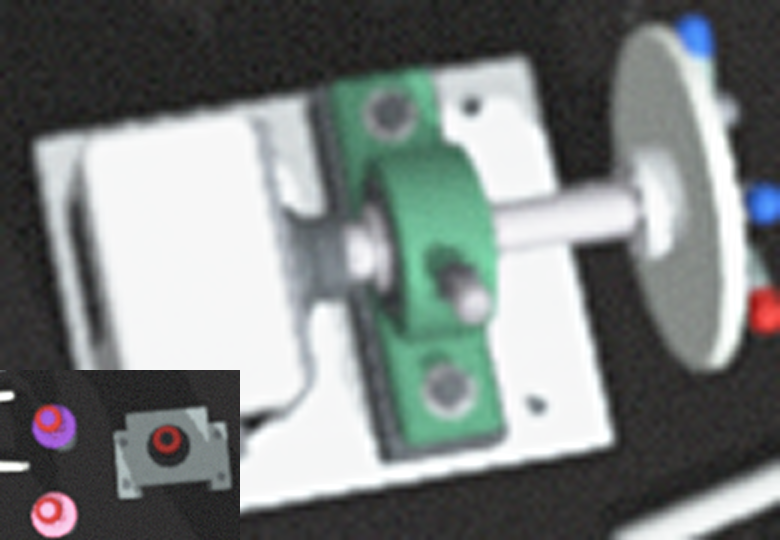

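The crop confirms it. The red-capped gun with black flange hangs in the grey stand, and the purple and pink look-alikes stand apart from it. The nipple ball shows at about (428.0,244.5), the block bolts at (415,213.3) and (424.7,259.7), and the plate corners at about (356,218), (438,205) and (452,268).

```bash
cat > h.py <<'E'
import cv2,numpy as np
from scipy.spatial.transform import Rotation as Ro
from station import arm, snapshot, camera_info
def ray(n,px):
    c=camera_info(n);K=np.array([[c["fx"],0,c["cx"]],[0,c["fy"],c["cy"]],[0,0,1]])
    p=cv2.undistortPoints(np.array([[px]],float),K,np.array(c["dist_coeffs"]))[0,0]
    R=np.array(c["R"]);o=-R.T@np.array(c["t"]);d=R.T@np.array([p[0],p[1],1]);return o,d/np.linalg.norm(d)
def onz(n,px,z):
    o,d=ray(n,px);return o+d*(z-o[2])/d[2]
def cross(p1,p2):
    (a,u),(b,v)=ray(*p1),ray(*p2)
    s=np.linalg.lstsq(np.c_[u,-v],b-a,rcond=None)[0];P,Q=a+s[0]*u,b+s[1]*v
    return (P+Q)/2,np.linalg.norm(P-Q)
def proj(n,X):
    c=camera_info(n);K=np.array([[c["fx"],0,c["cx"]],[0,c["fy"],c["cy"]],[0,0,1]])
    return cv2.projectPoints(np.array([X],float),cv2.Rodrigues(np.array(c["R"]))[0],np.array(c["t"]),K,np.array(c["dist_coeffs"]))[0][0,0]
def quat(x,y):   # tool x (fingers), jaw direction y made orthogonal
    x=np.array(x,float)/np.linalg.norm(x);y=np.array(y,float);y=y-x*(x@y);y/=np.linalg.norm(y)
    return Ro.from_matrix(np.c_[x,y,np.cross(x,y)]).as_quat()
def red(img):
    h=cv2.cvtColor(img,cv2.COLOR_BGR2HSV)
    return (((h[...,0]<8)|(h[...,0]>173))&(h[...,1]>150)&(h[...,2]>70)).astype(np.uint8)
E
python3 - <<'E'
from h import *
a=cv2.imread("pics/top0.png")
m=red(a);m[:240]=0;m[285:]=0;m[:,:270]=0;m[:,310:]=0
cs=max(cv2.findContours(m,0,2)[0],key=cv2.contourArea);print("red",cv2.boundingRect(cs),cv2.minEnclosingCircle(cs))
(u,v),r=cv2.minEnclosingCircle(cs)
print("gun top z.146",onz("top",(u,v),.146), "r",r)
h=cv2.cvtColor(a,cv2.COLOR_BGR2HSV);d=((h[...,2]<55)).astype(np.uint8)|m;d[:,:276]=0;d[:,304:]=0;d[:245]=0;d[278:]=0
n,l,s,ce=cv2.connectedComponentsWithStats(d);k=l[262,290];print("flange blob",s[k],ce[k], "z.103",onz("top",ce[k],.103))
# red centre consistency: project the axis points
N=onz("top",(428,244.5),.126);print("nipple",N)
b1,b2=onz("top",(415,213.3),.03),onz("top",(424.7,259.7),.03)
f=(b2-b1)/np.linalg.norm(b2-b1);print("front dir(-x)",f,"yaw",np.degrees(np.arctan2(-f[1],-f[0])),np.linalg.norm(b2-b1))
c=[onz("top",(350+x/6,195+y/6),.01) for x,y in((38,138),(530,58),(612,440))];print(c,[np.linalg.norm(c[i+1]-c[i]) for i in(0,1)])
e=c[2]-c[1];print("plate yaw",np.degrees(np.arctan2(-e[1],-e[0])));e=c[0]-c[1];print(np.degrees(np.arctan2(-e[0],e[1])))
for p in((.5,.0,.126),N):print(proj("scene",p))
R=Ro.from_quat(arm.read_eef_rot()).as_matrix();print(R)
E
```

```text
red (281, 253, 15, 14) ((288.0, 259.28570556640625), 7.005928039550781)
gun top z.146 [0.4332603 0.3091002 0.146    ] r 7.005928039550781
flange blob [279 253  20  20 253] [288.91304348 263.0513834 ] z.103 [0.43254316 0.30905158 0.103     ]
nipple [0.49605829 0.0267915  0.126     ]
front dir(-x) [-0.96433296 -0.26469217  0.        ] yaw 15.34866213844947 0.1072147018011238
[array([0.56587027, 0.1730484 , 0.01      ]), array([ 0.61582608, -0.0108937 ,  0.01      ]), array([ 0.47178888, -0.04995393,  0.01      ])] [np.float64(0.19060502975515506), np.float64(0.14923946445092565)]
plate yaw 15.172656605428712
15.194155710385855
[367.96761607 178.91556768]
[363.20273036 185.11234888]
[[-9.31382086e-04  3.96506368e-01  9.18031499e-01]
 [-2.21464225e-03  9.18028828e-01 -3.96507461e-01]
 [-9.99997114e-01 -2.40241129e-03  2.30841495e-05]]
```

```bash
cat >> h.py <<'E'
G=np.array([.433,.309,.098]); N=np.array([.496,.0268,.126]); yaw=np.radians(15.2)
f=-np.array([np.cos(yaw),np.sin(yaw),0]); nz=f*np.sin(np.radians(35))+np.array([0,0,np.cos(np.radians(35))])
jn=np.array([-np.sin(yaw),np.cos(yaw),0])
QD=quat([0,0,-1],[.3965,.918,0]); QN=quat(-nz,jn)
E
python3 - <<'E'
from h import *
np.set_printoptions(precision=3,suppress=True)
for nm,p,q in(("above",G+[0,0,.19],QD),("grasp",G+[0,0,.08],QD),("lift",G+[0,0,.23],QD),("pre",N+nz*.187,QN),("on",N+nz*.13,QN),("pre2",N+nz*.187,quat(-nz,-jn)),("pre3",N+nz*.187,quat(-nz,f)),("pre4",N+nz*.187,quat(-nz,-f))):
    print(nm,p,arm.ik(p,q))
arm.movep(G+[0,0,.19],QD)
print(arm.read_time(),arm.read_tool_pos(),arm.read_joint_positions(),arm.read_ft_force())
for nm,p,q in(("pre",N+nz*.187,QN),("on",N+nz*.13,QN)): print(nm,arm.ik(p,q))
arm.line_to(G+[0,0,.082],velocity=.1)
print(arm.read_time(),arm.read_tool_pos(),arm.read_ft_force())
cv2.imwrite("pics/s1.png",snapshot("scene"));cv2.imwrite("pics/t1.png",snapshot("top"))
s=cv2.imread("pics/s1.png")[120:330,220:480]; cv2.imwrite("pics/s1c.png",cv2.resize(s,None,fx=2.8,fy=2.8,interpolation=2))
E
```

```text
above [0.433 0.309 0.288] [-0.664  0.449  0.004  1.788 -0.002  0.905  0.504]
grasp [0.433 0.309 0.178] [-0.649  0.598 -0.017  1.905  0.016  0.639  0.486]
lift [0.433 0.309 0.328] [-0.669  0.406  0.012  1.731 -0.006  1.004  0.508]
pre [ 0.392 -0.001  0.279] None
on [0.424 0.007 0.232] None
pre2 [ 0.392 -0.001  0.279] None
pre3 [ 0.392 -0.001  0.279] None
pre4 [ 0.392 -0.001  0.279] None
1.375 [0.432 0.311 0.288] [-0.665  0.449  0.002  1.787 -0.003  0.905  0.504] [ 0.658 -0.309  0.629]
pre None
on None
2.6083 [0.433 0.309 0.181] [0.058 0.44  0.855]
```

View pics/s1c.png

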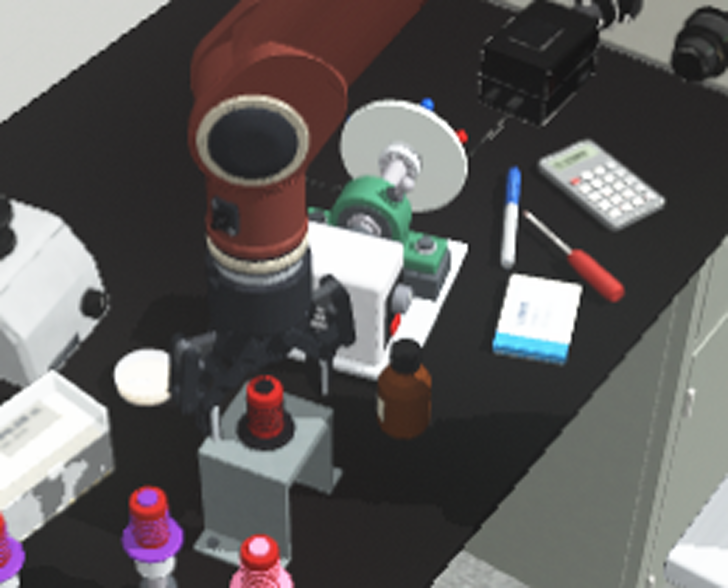

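The gun's red grip stands centred between the two open fingertips, at crop (215,430) and (323,370). The nipple pose gets no IK solution from this arm branch, probably because wrist joint 6 would have to flip. While the arm waits here, I'll fit the kinematics from `ik` samples to find a reachable branch.

```bash
cat > kin.py <<'E'
import numpy as np
from scipy.spatial.transform import Rotation as Ro
from scipy.optimize import least_squares
lo=np.array([-3.12,-.3,-1.34,.26,-1.36,.01,-2.84]);hi=np.array([3.12,2.06,1.32,2.42,4.5,1.98,2.84])
W=np.array([[0,0,-1],[0,1,0],[0,0,-1],[0,1,0],[0,0,-1],[0,1,0],[0,0,-1]],float)
R0=np.array([[0,-1,0],[0,0,-1],[1,0,0]],float)
def fk(q,P):   # P: 8 link offsets (x,y,z) at the upright zero pose
    R=np.eye(3);p=np.zeros(3)
    for i in range(7):
        p=p+R@P[i]; R=R@Ro.from_rotvec(W[i]*q[i]).as_matrix()
    return p+R@P[7],R@R0
E
python3 - <<'E'
from h import *; from kin import *
rng=np.random.default_rng(0);D=[]
while len(D)<60:
    r,az,z=rng.uniform(.45,.75),rng.uniform(-.5,.9),rng.uniform(.15,.45)
    p=np.array([r*np.cos(az),r*np.sin(az),z]);q=quat(np.array([0,0,-1])+rng.normal(0,.25,3),rng.normal(0,1,3))
    s=arm.ik(p,q)
    if s is not None:D.append((p,Ro.from_quat(q).as_matrix(),np.array(s)))
def res(x):
    P=x.reshape(8,3);o=[]
    for p,R,q in D:
        a,B=fk(q,P);o+=[a-p]
    return np.concatenate(o)
x0=np.zeros((8,3));x0[:,2]=[.15,.15,.2,.2,.2,.2,.1,.1]
s=least_squares(res,x0.ravel());print("pos rms",np.sqrt(np.mean(s.fun**2)))
print("rot err",max(Ro.from_matrix(fk(q,x0)[1].T@R).magnitude() for p,R,q in D))
P=s.x.reshape(8,3);np.set_printoptions(precision=4,suppress=True);print(P);np.save("P.npy",P)
print(arm.read_time())
E
```

```text
pos rms 5.493100960885374e-12
rot err 9.123714013183942e-11
[[-0.     -0.     -0.2224]
 [ 0.      0.0182  0.478 ]
 [-0.     -0.0304  0.2459]
 [ 0.     -0.0437  0.3043]
 [-0.      0.0344  0.1774]
 [ 0.     -0.0005  0.1948]
 [-0.      0.0001  0.1138]
 [-0.     -0.      0.1195]]
2.7083
```

```bash
cat >> kin.py <<'E'
import os
if os.path.exists("P.npy"): P=np.load("P.npy")
def ik(p,R,seeds):
    best=[]
    for s in seeds:
        def res(q):
            a,B=fk(q,P);return np.r_[(a-p)*5,Ro.from_matrix(B.T@R).as_rotvec(),1e-3*(q-s)]
        r=least_squares(res,np.clip(s,lo+.02,hi-.02),bounds=(lo+.01,hi-.01),max_nfev=60)
        a,B=fk(r.x,P)
        if np.linalg.norm(a-p)<2e-3 and Ro.from_matrix(B.T@R).magnitude()<6e-3: best.append(r.x)
    return best
E
python3 - <<'E'
from h import *; from kin import *
np.set_printoptions(precision=2,suppress=True,linewidth=160)
q0=np.array(arm.read_joint_positions());z=np.array([0,0,1.]);GR=.028
rng=np.random.default_rng(1)
un=f*np.cos(np.radians(35))-z*np.sin(np.radians(35))
def pose(O,gz,u,th,s):
    t=-gz*np.cos(th)+u*np.sin(th);y=s*np.cross(gz,u);return O+gz*GR-t*.054,np.c_[t,y,np.cross(t,y)]
for th in(20,28,35,42):
  for s in(1,-1):
    T=np.radians(th)
    seeds=[q0+rng.normal(0,.3,7) for _ in range(3)]+[np.array([-.2,.3,0,2,0,.3,s0])for s0 in(-1.5,1.5)]+[np.array([-.2,.3,.8,2,.8,.5,0]),np.array([-.2,.3,-.8,2,-.8,.5,0])]
    pr=ik(*pose(N+nz*.1365,nz,un,T,s),seeds)
    for a in sorted(pr,key=lambda q:abs(q-q0).sum())[:2]:
        on=ik(*pose(N+nz*.0555,nz,un,T,s),[a])
        print(th,s,"pre",a,"on",on[0] if on else None)
    for az in range(0,360,45):
        u=np.array([np.cos(np.radians(az)),np.sin(np.radians(az)),0])
        g=ik(*pose(G,z,u,T,s),[q0]); l=ik(*pose(G+z*.14,z,u,T,s),g)
        if l:print("   ",th,s,az,"grasp",g[0],"lift",l[0])
E
```

```text
20 1 pre [-0.03  0.13  0.01  2.23 -0.13  0.54 -1.21] on [-0.03  0.31 -0.01  2.23 -0.16  0.35 -1.21]
20 1 pre [-0.54  0.14  0.61  2.24 -0.31  0.55 -1.01] on [-0.35  0.33  0.4   2.24 -0.54  0.39 -0.81]
    20 1 0 grasp [-1.    0.56  0.3   2.13  0.36  0.23  0.47] lift [-0.98  0.32  0.25  1.97  0.28  0.62  0.61]
    20 1 45 grasp [-0.47  0.53 -0.23  2.17  0.58  0.12  1.14] lift [-0.24  0.32 -0.51  2.    0.26  0.52  1.45]
    20 1 90 grasp [ 0.06  0.73 -0.87  2.04  0.62  0.44  1.99] lift [ 0.21  0.56 -1.09  1.88  0.34  0.76  2.17]
    20 1 135 grasp [ 0.13  0.91 -1.08  1.83  0.56  0.87  2.8 ] lift [ 0.21  0.77 -1.27  1.68  0.42  1.15  2.83]
    20 1 180 grasp [-0.91  0.79  0.59  1.69 -0.59  1.19 -1.62] lift [-0.94  0.63  0.66  1.55 -0.48  1.45 -1.74]
    20 1 225 grasp [-1.    0.8   0.57  1.65 -0.34  1.16 -1.11] lift [-1.03  0.65  0.63  1.5  -0.25  1.44 -1.16]
    20 1 270 grasp [-1.11  0.75  0.53  1.75 -0.1   0.94 -0.6 ] lift [-1.14  0.58  0.59  1.61 -0.03  1.24 -0.6 ]
    20 1 315 grasp [-1.15  0.66  0.48  1.95  0.12  0.59 -0.08] lift [-1.2   0.46  0.52  1.8   0.16  0.92 -0.04]
20 -1 pr
[... 5970 characters left out ...]
1.96  0.02  0.86  1.73]
    42 -1 90 grasp [ 0.06  0.71 -0.55  2.16 -1.35  0.34  0.96] lift [-0.05  0.41 -0.36  2.05 -0.97  0.66  0.41]
    42 -1 135 grasp [-0.13  0.8  -0.33  1.76 -0.53  0.98  0.77] lift [-0.13  0.61 -0.33  1.66 -0.52  1.24  0.62]
    42 -1 180 grasp [-0.34  0.91 -0.28  1.44 -0.16  1.44  1.05] lift [-0.34  0.76 -0.3   1.33 -0.2   1.69  0.99]
    42 -1 225 grasp [-0.57  0.94 -0.25  1.35  0.19  1.61  1.49] lift [-0.66  0.78 -0.06  1.25  0.09  1.84  1.62]
    42 -1 270 grasp [-0.76  0.86 -0.24  1.56  0.57  1.44  1.88] lift [-0.77  0.7  -0.22  1.45  0.52  1.66  2.03]
    42 -1 315 grasp [-0.7   0.77 -0.5   1.93  1.13  1.23  1.98] lift [-0.65  0.56 -0.57  1.82  0.97  1.39  2.26]
```

The tool has to sit about 25° off the gun's axis in the hand, since a coaxial hold is out of reach at the nipple by about 2–3 cm at the wrist. I'll regrasp with the tool tilted inward.

```bash
cat >> h.py <<'E'
Z=np.array([0,0,1.]);TH=np.radians(25);GR=.028;US=np.array([np.cos(np.radians(200)),np.sin(np.radians(200)),0])
def pose(O,gz,u,th=TH,s=-1):  # gun origin O, gun axis gz -> TCP pose
    t=-gz*np.cos(th)+u*np.sin(th);y=s*np.cross(gz,u);return O+gz*GR-t*.054,quat(t,y)
un=f*np.cos(np.radians(35))-Z*np.sin(np.radians(35))
E
python3 - <<'E'
from h import *
np.set_printoptions(precision=3,suppress=True)
arm.line_to(G+[0,0,.16],velocity=.2)
arm.movep(*pose(G+Z*.09,Z,US)); arm.move_gripper(.65)
arm.line_to(pose(G,Z,US)[0],velocity=.12)
print(arm.read_time(),arm.read_tool_pos(),arm.read_joint_positions(),arm.read_ft_force())
s=snapshot("scene");cv2.imwrite("pics/s2.png",s)
cv2.imwrite("pics/s2c.png",cv2.resize(s[200:330,260:400],None,fx=4,fy=4,interpolation=2))
E
```

```text
5.2667 [0.455 0.317 0.176] [-0.453  0.788 -0.265  1.57   0.052  1.217  1.211] [-0.24   0.412  0.328]
```

View pics/s2c.png

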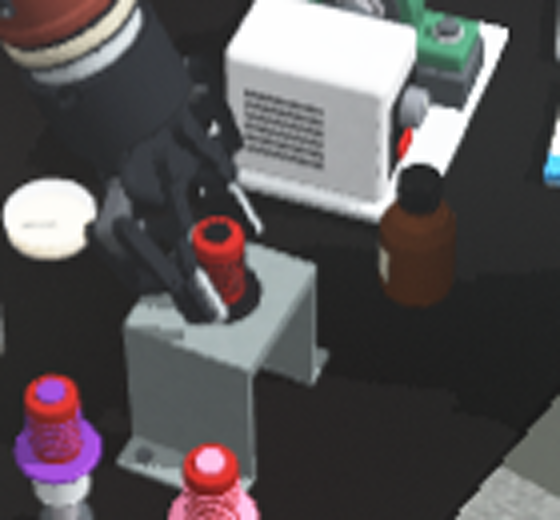

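The tilted fingers straddle the red grip, with tips at crop (215,300) and (255,225), just above the flange. The look-alikes, bottle and dish are clear. I'll grip, lift, and take pictures.

Run:
```python
from h import *
np.set_printoptions(precision=3,suppress=True)
arm.move_gripper(0.0,90); print("open",arm.read_opening()*85,"mm",arm.read_tool_pos(),arm.read_ft_force(),arm.read_wrist_torque())
p=pose(G,Z,US)[0]
arm.line_to(p+Z*.14,velocity=.15); arm.pause(.2)
print(arm.read_time(),arm.read_tool_pos(),arm.read_opening()*85,arm.read_ft_force())
arm.movep(*pose(N+nz*(.0665+.060),nz,un)); arm.pause(.2)
print(arm.read_time(),arm.read_tool_pos(),pose(N+nz*(.0665+.060),nz,un)[0],arm.read_ft_force(),arm.read_wrist_torque())
s=snapshot("scene");t=snapshot("top");cv2.imwrite("pics/s3.png",s);cv2.imwrite("pics/t3.png",t)
print("pred N",proj("scene",N),proj("top",N),"seat",proj("scene",N+nz*.06),proj("top",N+nz*.06))
cv2.imwrite("pics/c3.png",np.hstack([cv2.resize(s[110:260,300:400],None,fx=4,fy=4,interpolation=2),cv2.resize(t[180:330,370:470],None,fx=4,fy=4,interpolation=2)]))
```

```text
open 26.319773545754373 mm [0.455 0.317 0.176] [ 1.3   -0.594  5.065] [-0.078 -0.147  0.095]
6.975 [0.454 0.317 0.314] 25.980068982238823 [-0.075  0.534 -3.06 ]
8.35 [0.402 0.002 0.306] [0.401 0.001 0.306] [-0.049 -0.344 -3.175] [-0.126  0.308  0.002]
pred N [363.221 185.123] [427.994 244.527] seat [377.455 172.408] [436.177 256.707]
```

View pics/c3.png

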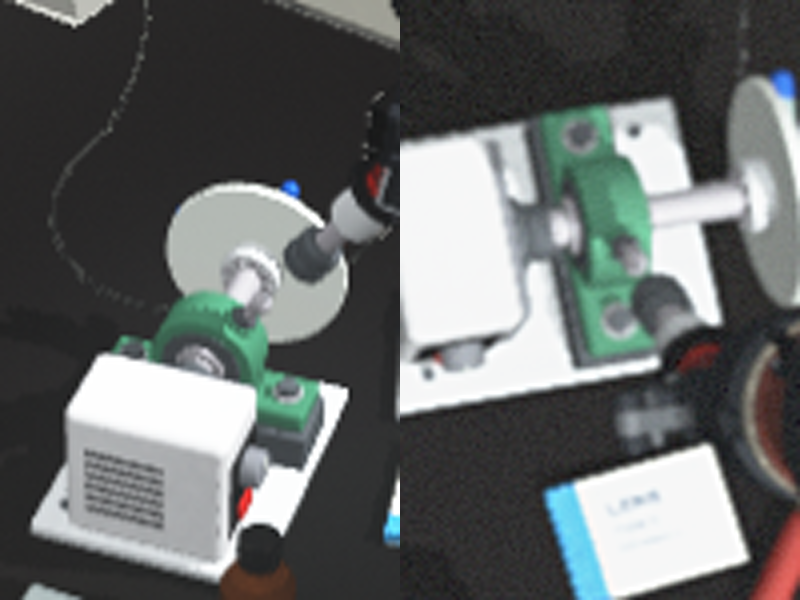

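The gun is in the hand, with the coupler pointing at the nipple. The coupler is at (377,174) in the scene view and (535,254) in the top view. I'll take one enlarged crop with the predicted axis overlaid to check alignment.

Run:
```python
from h import *
o=[]
for n,file,x0,y0 in(("scene","s3",350,150),("top","t3",415,225)):
    a=cv2.imread(f"pics/{file}.png")[y0:y0+50,x0:x0+33*1+7]
    a=cv2.resize(a,None,fx=10,fy=10,interpolation=2)
    for d in(0,.0485,.0745,.0965):
        p=(proj(n,N+nz*d)-[x0,y0]+.5)*10; cv2.drawMarker(a,tuple(int(v) for v in p),(0,255,255),0,12,1)
    o.append(a)
cv2.imwrite("pics/c4.png",np.hstack(o))
```

```text
(no output)
```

View pics/c4.png

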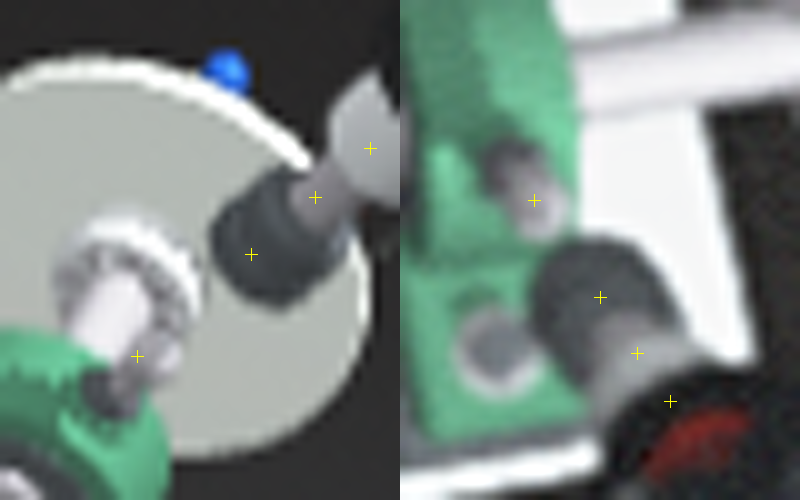

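The overlay shows the ball about 1 mm off my estimate. It is at about (364.8,184.8) in the scene view and (428.3,245.5) in the top view. The coupler sits close to its predicted axis. I'll measure both by mask and triangulate.

Run:
```python
from h import *
np.set_printoptions(precision=4,suppress=True)
B,e=cross(("scene",(364.8,184.8)),("top",(428.3,245.5)));print("ball",B,"gap",e,"prior",N)
px={}
for n,file,x0,y0,sx,sy in(("scene","s3",350,150,27,24),("top","t3",415,225,20,30)):
    a=cv2.imread(f"pics/{file}.png");r=cv2.resize(a[y0:y0+50,x0:x0+40],None,fx=10,fy=10,interpolation=2)
    h=cv2.cvtColor(cv2.GaussianBlur(r,(9,9),0),cv2.COLOR_BGR2HSV)
    print(n,"hsv",h[sy*10,sx*10])
    m=((h[...,2]>52)&(h[...,2]<112)&(h[...,1]<75)).astype(np.uint8)
    m=cv2.morphologyEx(m,cv2.MORPH_OPEN,np.ones((35,35)))
    k,l,s,c=cv2.connectedComponentsWithStats(m);i=l[sy*10,sx*10]
    cn=max(cv2.findContours((l==i).astype(np.uint8),0,2)[0],key=cv2.contourArea);
    print(s[i],"centroid",c[i]/10-.5+[x0,y0],"rect",cv2.minAreaRect(cn))
    px[n]=c[i]/10-.5+[x0,y0]; print("pred coupler mid",proj(n,N+nz*.0615))
    cv2.drawContours(r,[cn],-1,(0,255,255),1);px[n+"i"]=r
print("coupler mid",cross(("scene",px["scene"]),("top",px["top"])),"pred",N+nz*.0615)
cv2.imwrite("pics/c5.png",np.hstack([px["scenei"],px["topi"]]))
```

```text
ball [0.4928 0.0261 0.1282] gap 0.0015817433619603027 prior [0.496  0.0268 0.126 ]
scene hsv [101  28  73]
[  213   184   118   119 10532] centroid [376.4715 174.1469] rect ((271.25, 245.75001525878906), (120.20814514160156, 112.42997741699219), 45.0)
pred coupler mid [377.8209 172.0807]
top hsv [100  25  92]
[  129   243   127   127 11106] centroid [432.9835 254.2738] rect ((184.43222045898438, 297.49884033203125), (117.50666809082031, 134.57066345214844), 45.97102355957031)
pred coupler mid [436.392  257.0266]
coupler mid (array([0.4652, 0.0227, 0.1724]), np.float64(0.005108308126695956)) pred [0.462  0.0176 0.1764]
```

View pics/c5.png

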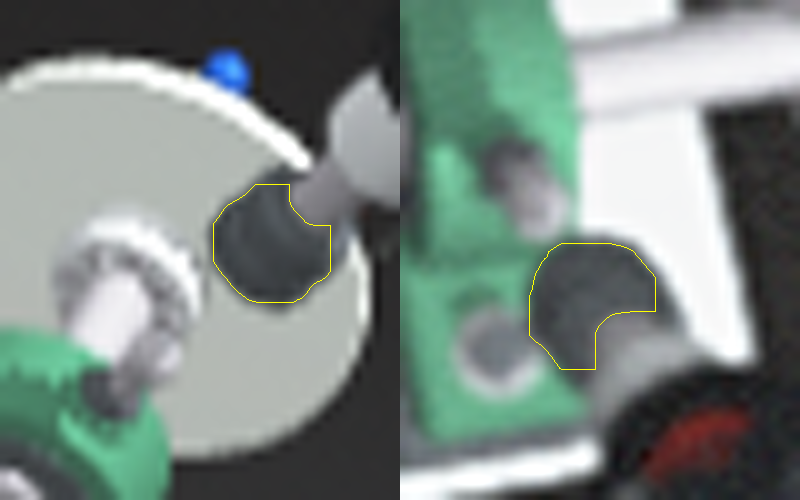

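The coupler's silhouette matches the prediction within about 1 mm in both views. The ball's offset lies mostly along the nipple axis, and laterally it is about 1 mm. I'll average the estimates and press on in small steps, watching the force.

```bash
cat >> h.py <<'E'
N2=np.array([.4945,.0262,.127])
def go(d,v=.03,lat=np.zeros(3)):
    arm.line_to(pose(N2+lat+nz*(.0665+d),nz,un)[0],velocity=v)
def rd(d,F0):
    F=np.array(arm.read_ft_force())-F0; e=(np.array(arm.read_tool_pos())-pose(N2+nz*(.0665+d),nz,un)[0])*1e3
    print(f"d {d*1e3:.1f} t {arm.read_time():.2f} axial {F@nz:.2f} u {F@un:.2f} jaw {F@jn:.2f} tcp-err mm axial {e@nz:.2f} u {e@un:.2f} j {e@jn:.2f}")
    return F
E
python3 - <<'E'
from h import *
arm.line_to(*[pose(N2+nz*(.0665+.02),nz,un)[0]],velocity=.06,ori=pose(N2,nz,un)[1]);arm.pause(.2)
F0=np.array(arm.read_ft_force());np.save("F0.npy",F0);print("F0",F0,arm.read_wrist_torque())
for d in np.arange(.017,-.0041,-.0015):
    go(d);arm.pause(.05);F=rd(d,F0)
    if F@nz>9.5 or np.hypot(F@un,F@jn)>6:print("stop");break
cv2.imwrite("pics/s6.png",snapshot("scene"));cv2.imwrite("pics/t6.png",snapshot("top"))
E
```

```text
F0 [ 0.02623881  0.71329963 -3.23550075] [-0.09326727  0.33449741 -0.00036462]
d 17.0 t 9.74 axial 0.88 u 0.47 jaw -0.65 tcp-err mm axial -0.04 u 0.03 j 0.02
d 15.5 t 10.04 axial 0.86 u 0.52 jaw -1.24 tcp-err mm axial -0.04 u 0.06 j 0.01
d 14.0 t 10.34 axial 0.99 u -0.02 jaw 0.00 tcp-err mm axial -0.06 u 0.01 j -0.01
d 12.5 t 10.64 axial 0.49 u -0.63 jaw -1.45 tcp-err mm axial -0.05 u 0.03 j 0.02
d 11.0 t 10.94 axial 1.78 u 0.04 jaw -0.94 tcp-err mm axial 0.02 u 0.02 j -0.19
d 9.5 t 11.24 axial 3.72 u -0.29 jaw -1.41 tcp-err mm axial 0.08 u 0.14 j -0.23
d 8.0 t 11.54 axial 4.39 u 0.16 jaw -2.07 tcp-err mm axial -0.12 u 0.18 j -0.13
d 6.5 t 11.84 axial -0.39 u 0.44 jaw -3.42 tcp-err mm axial -0.32 u 0.06 j -0.03
d 5.0 t 12.14 axial -3.25 u 1.11 jaw -2.51 tcp-err mm axial -0.38 u -0.08 j 0.03
d 3.5 t 12.44 axial -4.82 u 1.57 jaw -2.17 tcp-err mm axial -0.33 u -0.12 j 0.06
d 2.0 t 12.74 axial -4.85 u 0.39 jaw -1.78 tcp-err mm axial -0.26 u -0.18 j 0.07
d 0.5 t 13.04 axial -5.11 u -0.00 jaw -1.28 tcp-err mm axial -0.21 u -0.18 j 0.04
d -1.0 t 13.34 axial 4.23 u -0.96 jaw -1.04 tcp-err mm axial 0.35 u -0.03 j 0.00
d -2.5 t 13.64 axial 12.57 u -0.50 jaw -0.15 tcp-err mm axial 0.88 u 0.11 j 0.02
stop
```

The contact at 11 mm, the snap with a pull-in of about −5 N, and the stop face near d = −0.8 mm all match the coupler's description. Now I'll press against the spring.

Run:
```python
from h import *
F0=np.load("F0.npy")
for d in (-.005,-.0075,-.010,-.0125,-.014):
    go(d);arm.pause(.1);F=rd(d,F0)
    if F@nz>24 or np.hypot(F@un,F@jn)>8:print("stop");break
print(arm.read_opening()*85)
s=snapshot("scene");t=snapshot("top");cv2.imwrite("pics/s7.png",s);cv2.imwrite("pics/t7.png",t)
cv2.imwrite("pics/c7.png",np.hstack([cv2.resize(s[150:220,345:395],None,fx=8,fy=8,interpolation=2),cv2.resize(t[220:290,410:460],None,fx=8,fy=8,interpolation=2)]))
```

```text
d -5.0 t 14.09 axial 13.76 u -1.05 jaw -1.72 tcp-err mm axial 1.01 u 0.13 j 0.01
d -7.5 t 14.44 axial 13.33 u -1.30 jaw -1.82 tcp-err mm axial 1.08 u 0.12 j 0.03
d -10.0 t 14.79 axial 14.57 u -1.72 jaw -0.52 tcp-err mm axial 1.17 u 0.10 j -0.00
d -12.5 t 15.14 axial 15.09 u -2.12 jaw -1.12 tcp-err mm axial 1.25 u 0.17 j 0.00
d -14.0 t 15.49 axial 15.68 u -2.18 jaw -1.29 tcp-err mm axial 1.31 u 0.14 j 0.00
26.015385180318177
```

View pics/c7.png

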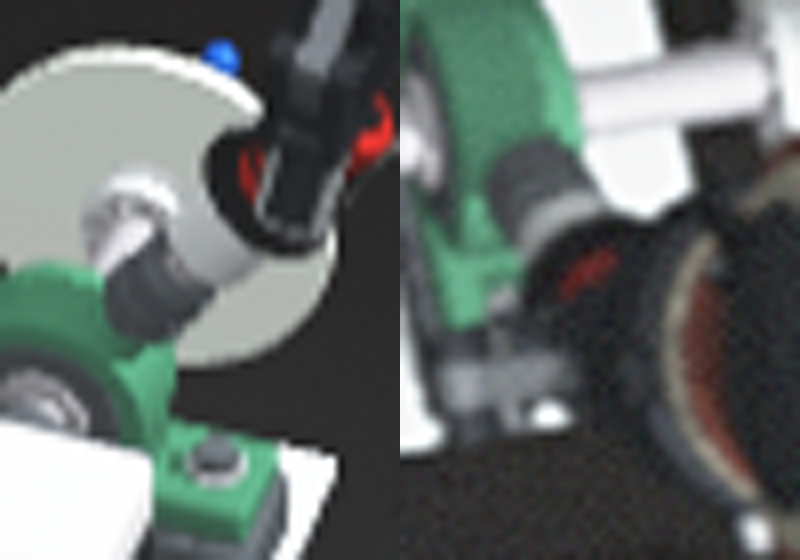

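The coupler covers the nipple square to the block, and the barrel is pushed close behind it. Axial force is 15.7 N, and TCP travel gives about 12 mm of compression. I'll add a small margin, check that everything is steady and the bystanders haven't moved, then hand in.

Run:
```python
from h import *
from station import ticket
F0=np.load("F0.npy")
go(-.0152);arm.pause(.5);rd(-.0152,F0)
t0=cv2.imread("pics/top0.png");t=snapshot("top")
for n,(x,y,w,h) in dict(dish=(300,175,45,45),tissue=(398,285,65,50),bottle=(340,270,32,35)).items():
    d=cv2.absdiff(t0[y:y+h,x:x+w],t[y:y+h,x:x+w]).max(2);print(n,"changed px",int((d>60).sum()),"of",d.size)
print(arm.read_ft_force(),np.abs(arm.read_dq()).max(),arm.read_time())
ticket.finish_job()
rd(-.0152,F0)
```

```text
d -15.2 t 16.34 axial 17.03 u -2.06 jaw -1.21 tcp-err mm axial 1.38 u 0.15 j -0.01
dish changed px 0 of 2025
tissue changed px 16 of 3250
bottle changed px 0 of 1120
[-7.87883796 -2.09095805 11.85813083] 0.0009392826068250562 16.3917
the job is handed in; nothing more can be done
the job is handed in; nothing more can be done
```

I took the gun from its stand, snapped its coupler onto the nipple, pressed the barrel down against the spring and handed the job in at 16.4 s. The gun was still held and pressed at that point. No verdict is reported, so the outcome rests on my own checks.

- **Grip:** A hold in line with the gun could not reach the nipple, so I gripped it with the tool tilted 25° to the gun's axis. The finger opening stayed near 26 mm under load, with no sign of slip.
- **Snap-on:** The jaws touched at about 11 mm, the force peaked at about 4.4 N and then pulled in at about −5 N. The stop face came within about 1 mm of where I expected it. The peak is slightly under the stated 5 to 8 N, but I sampled only every 1.5 mm.
- **Press:** The axial force at the end was about 17 N, and the TCP travel past the stop face gives about 13 mm of compression. The spring should read about 15 N there, so the two differ by about 2 N. The force zero was noisy by about 1 N.
- **At rest:** The joints were still (under 0.001 rad/s) and the sideways force was about 2.4 N.
- **Bystanders:** The dish and bottle areas of the top view are unchanged. The tissue area has 16 of 3250 pixels changed, too few for it to have moved; I took that for the arm's shadow or edge and did not look closer.

The gun-to-nipple angle was never measured directly. It rests on the commanded pose (yaw 15.2°, lean 35°) and on the coupler looking square in both views. My final reading came after the hand-in and was refused.

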